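# Transfer the samples from the bath rack to the shaker block in reverse order

### The arm

A 6-joint arm with a two-finger parallel gripper is mounted at the origin on the work surface. World frame = base frame: x ahead of the robot, y to its left, z up, the work surface at z = 0. Lengths are in m, angles in rad, forces in N, time in s.
With the tool pointing down it reaches from about 0.3 to 0.85 m from the base axis. Payload 5.4 kg.
Tool frame: the origin (TCP) lies midway between the tips of the shut fingers; the grasp point (between the pads) lies 19 mm behind it; z points along the fingers, y is the line along which they close (so a half turn about z gives the same grasp; the last joint's range is limited). The gripper opens to 85 mm and grips with 20 to 120 N. Pads are 22 mm wide; open, the fingers measure 114 mm over their backs; the gripper's body (76 mm by 85 mm) begins 54 mm behind the grasp point. The pads swing forward as they close: fully open they stand 13 mm farther back than shut.
Start: joints at [0.946, 0.158, 1.597, -0, 1.386, -0.21], TCP at [0.232, 0.526, 0.231] pointing down, gripper open.
Joint ranges: [-2.91, 2.91], [-0.94, 2.29], [0.18, 2.7], [-1.29, 4.43], [0.17, 2.64], [-3, 3]. Speed limits (rad/s): [2.57, 2.57, 3.14, 3.14, 3.14, 3.14].

### API

Orientations are given as a unit quaternion [w, x, y, z].
In Python, from bench import env, optics, spotter gives the robot as it stands. The module is installed in compiled form; this text tells all that it offers.
- The arm moves only by the tool move_arm, never from a script. Its argument "targets" is a list of rows, each a list of 5 numbers: the finger opening in mm, from 0 to 85.4, then the shift along the tool's x, y, z in mm, then the turn about the tool's z in degrees. A call has 1 to 8 rows; each row shifts and turns the commanded pose from where the row before left it, along the tool's axes as they then stand; what a row does not reach is not made up. A row lasts 1/10 s, in which the tool goes at most 50 mm and 8.59 degrees, less where a joint would pass 70% of its speed; a pose out of reach is approached as far as the arm can. A call with a gripper value outside its range is refused whole. The fingers move at their own pace and stop on an object; "force" is the grip in N (left out, the last holds). Time passes only in rows, so rows that do not move let the fingers close. It gives the time, the measured TCP pose, the force, the opening and the grip force at its end, in the units of the state.
- env.state(): the state, without advancing time (a new reading comes with each control period).
- optics.get_image(name): name is "side" or "top"; returns the picture (400x640x3 uint8, red, green, blue); there is no depth.
- optics.get_calibration(name): a dict with "mtx" (3x3 intrinsics, pixels), "world_from_camera" (4x4, takes a point from camera to world coordinates). Camera axes: x right, y up, looking along -z (the intrinsics and any distortion apply to the point x, -y, -z); pixel columns grow to the right and rows downward; lengths in m; the calibration is good to about 2 mm. A picture is of the moment at which its call begins. get_calibration takes no time and is no camera call.
- env.hand_in(): hands the job in; it is judged then, once.
Trained networks look in the newest picture that a camera, given by its name, has taken for a name from the list of things; names that differ only in an ending like _2 or _b are one class to them, and where a whole thing is asked for, a point or a joint stands for the part that bears it (a point fixed in the world has none). Each returns a list of dicts, best first, with "score" (0 to 1); they miss things now and then, are a little off and sometimes report something else, mostly with a low value. They report only what shows in the picture. A call takes as long as a camera call. They do not tell look-alikes from the thing itself.
- spotter.spot_in(camera, thing): "pixel" ([column, row] in pixels, amid what is visible of it).
- spotter.cut_out(camera, thing): "region" (400x640 bool, what is visible of it) and "pixel" ([column, row] in pixels, amid what is visible of it).
The state is a dict: "clock": time; "q": joint angles; "joint_vel": joint speeds; "joint_torque": joint torques, N m; "ee_pos": TCP position; "orientation": TCP orientation; "contact_force": force on the tool from outside, world axes, zero at the start; "ft_torque": the same for the moment, N m; "finger_gap": opening from 0.0 (shut) to 1.0 (fully open); "finger_force": force on a finger pad.
Only numpy, scipy, OpenCV 4.12 (cv2) and the standard library are available. Lean on these libraries where they do the work, as an engineer would, in place of code of your own. Each camera call takes 0.05 s, during which the arm holds its last target. There are 200 camera calls.

### The job

Move the four closed sample vessels from the bath rack into the pockets of the shaker block, one to a pocket and in reverse order, because the shaker counts its places from the other end: the vessel at the left end of the bath rack goes to the right end of the block, the next one beside it, and so on. Set each down upright and flat on the floor of its pocket; never drop, throw or tip over a vessel, and leave the beaker and the timer where they are.

Things in the scene. Friction and masses are not known exactly. Their poses are not given: they have to be found in the camera images.
- bottle: Loose round amber glass bottle with a white screw cap, 96 mm tall, base diameter 48 mm (straight up to 56 mm, then a shoulder); the cap is 34 mm in diameter, from 72 to 96 mm above the base, and is a good place to grip. 0.18 to 0.35 kg. Origin: centre of its underside, z up along its axis.
- jar: Loose squat white plastic jar with a grey lid, a plain cylinder 50 mm in diameter (body 49 mm) and 62 mm tall, the shortest of the four; grip it round its upper half. 0.13 to 0.25 kg. Origin: centre of its underside, z up along its axis.
- reactor: Loose closed steel pressure vessel, 90 mm tall: body diameter 44 mm, a flange of diameter 50 mm from 56 to 72 mm above the base, flange bolts 4 mm high, and a dark knob of diameter 18 mm on top, up to 90 mm. Grip it round the flange. 0.32 to 0.63 kg. Origin: centre of its underside, z up along its axis.
- flask: Loose conical clear glass flask with a cork stopper, 94 mm tall: base diameter 52 mm, a cone up to 58 mm above the base, then a straight neck of diameter 26 mm and the stopper of diameter 27 mm (80 to 94 mm), where it can be gripped. 0.13 to 0.25 kg. Origin: centre of its underside, z up along its axis.
- bath_rack: The rack that the vessels start in: a fixed flat steel tray 100 x 330 mm with 14 mm high cheeks at its two short ends only. Origin: centre of its underside, on the bench; its y runs along the row, roughly to the robot's left (within about 8 degrees), x across it, away from the robot. Four black rubber mats lie on it at y = +120, +40, -40 and -120 mm, x = 0; the mats' tops are 10 mm above the bench. It may be the nearer or the farther of the two racks.
- shaker_block: The rack to fill, empty at the start: a fixed light grey block 100 x 330 mm (108 mm over its thin yellow edge strips), 16 mm high (strips 17 mm), with four square pockets of 70 mm, 10 mm deep, centred at y = +120, +40, -40 and -120 mm, x = 0; their floors are lined black and 6 mm above the bench. Origin: centre of its underside, on the bench; y along the row, roughly to the robot's left (within about 8 degrees), x across it, away from the robot.
- mat_bottle: The square black rubber mat, 68 x 68 x 4 mm, fixed on the bath rack, on whose middle the bottle stands at the start; it marks that vessel's first place and stays there. Origin: centre of its underside (6 mm above the bench); axes as the bath rack's.
- mat_jar: The square black rubber mat, 68 x 68 x 4 mm, fixed on the bath rack, on whose middle the jar stands at the start; it marks that vessel's first place and stays there. Origin: centre of its underside (6 mm above the bench); axes as the bath rack's.
- mat_reactor: The square black rubber mat, 68 x 68 x 4 mm, fixed on the bath rack, on whose middle the reactor stands at the start; it marks that vessel's first place and stays there. Origin: centre of its underside (6 mm above the bench); axes as the bath rack's.
- mat_flask: The square black rubber mat, 68 x 68 x 4 mm, fixed on the bath rack, on whose middle the flask stands at the start; it marks that vessel's first place and stays there. Origin: centre of its underside (6 mm above the bench); axes as the bath rack's.
- beaker: Bystander: loose white cup-shaped beaker, about 60 mm wide and 80 mm tall, on the bench to the left of the racks. Origin: centre of its underside.
- timer: Bystander: loose white bench timer, 60 x 80 x 30 mm, with a dark display, on the bench to the right of the racks. Origin: centre of its underside.
Mind the look-alikes: they are no part of the job. Leave any red or turquoise look-alike of the reactor alone.

How it is judged:
At the end, for the whole second after the job is handed in: Each vessel stands released, at rest and upright (4.5 degrees) on the floor of a pocket of the shaker block (within 14 mm of its centre along each block axis, 4 mm in height), in the reverse of the starting row: one that began at y on the bath rack ends at -y on the block (x of bottle in the frame of shaker_block between -0.014 and 0.014 m and z of bottle in the frame of shaker_block between 0.002 and 0.01 m and angle between each of bottle, jar, reactor, flask's own z axis and vertical below 0.08 rad and linear speed of each of bottle, jar, reactor, flask below 0.02 m/s and angular speed of each of bottle, jar, reactor, flask below 0.2 rad/s and ((y of bottle in the frame of shaker_block between 0.106 and 0.134 m and y of mat_bottle in the frame of bath_rack between -0.14 and -0.1 m) or (y of bottle in the frame of shaker_block between 0.026 and 0.054 m and y of mat_bottle in the frame of bath_rack between -0.06 and -0.02 m) or (y of bottle in the frame of shaker_block between -0.054 and -0.026 m and y of mat_bottle in the frame of bath_rack between 0.02 and 0.06 m) or (y of bottle in the frame of shaker_block between -0.134 and -0.106 m and y of mat_bottle in the frame of bath_rack between 0.1 and 0.14 m)) and x of jar in the frame of shaker_block between -0.014 and 0.014 m and z of jar in the frame of shaker_block between 0.002 and 0.01 m and ((y of jar in the frame of shaker_block between 0.106 and 0.134 m and y of mat_jar in the frame of bath_rack between -0.14 and -0.1 m) or (y of jar in the frame of shaker_block between 0.026 and 0.054 m and y of mat_jar in the frame of bath_rack between -0.06 and -0.02 m) or (y of jar in the frame of shaker_block between -0.054 and -0.026 m and y of mat_jar in the frame of bath_rack between 0.02 and 0.06 m) or (y of jar in the frame of shaker_block between -0.134 and -0.106 m and y of mat_jar in the frame of bath_rack between 0.1 and 0.14 m)) and x of reactor in the frame of shaker_block between -0.014 and 0.014 m and z of reactor in the frame of shaker_block between 0.002 and 0.01 m and ((y of reactor in the frame of shaker_block between 0.106 and 0.134 m and y of mat_reactor in the frame of bath_rack between -0.14 and -0.1 m) or (y of reactor in the frame of shaker_block between 0.026 and 0.054 m and y of mat_reactor in the frame of bath_rack between -0.06 and -0.02 m) or (y of reactor in the frame of shaker_block between -0.054 and -0.026 m and y of mat_reactor in the frame of bath_rack between 0.02 and 0.06 m) or (y of reactor in the frame of shaker_block between -0.134 and -0.106 m and y of mat_reactor in the frame of bath_rack between 0.1 and 0.14 m)) and x of flask in the frame of shaker_block between -0.014 and 0.014 m and z of flask in the frame of shaker_block between 0.002 and 0.01 m and ((y of flask in the frame of shaker_block between 0.106 and 0.134 m and y of mat_flask in the frame of bath_rack between -0.14 and -0.1 m) or (y of flask in the frame of shaker_block between 0.026 and 0.054 m and y of mat_flask in the frame of bath_rack between -0.06 and -0.02 m) or (y of flask in the frame of shaker_block between -0.054 and -0.026 m and y of mat_flask in the frame of bath_rack between 0.02 and 0.06 m) or (y of flask in the frame of shaker_block between -0.134 and -0.106 m and y of mat_flask in the frame of bath_rack between 0.1 and 0.14 m))); the robot touches nothing.
It fails at once if a vessel is tipped far over or falls over (leans more than 45 degrees) (angle between any of bottle, jar, reactor, flask's own z axis and vertical above 0.785 rad).
It fails at once if a vessel is dropped or thrown: it moves faster than 0.7 m/s while out of the fingers (a free fall of more than about 25 mm) ((contact force between the fingers and bottle below 0.1 N and linear speed of bottle above 0.7 m/s) or (contact force between the fingers and jar below 0.1 N and linear speed of jar above 0.7 m/s) or (contact force between the fingers and reactor below 0.1 N and linear speed of reactor above 0.7 m/s) or (contact force between the fingers and flask below 0.1 N and linear speed of flask above 0.7 m/s)).
It fails at once if the beaker or the timer is moved more than 25 mm (distance of any of beaker, timer from where it was at the start of the episode above 0.025 m).
It also fails if it takes over 99 s, if anything falls off the work surface, if the arm or the gripper's body presses on something with over 40 N, if the wrist force passes 120 N, or if a joint passes its speed limit or range.

## Working session

There is one attempt and no reset: what is moved stays moved. The work goes in short steps, Python scripts to look and compute and a tool call to move; the robot and the scene stay as the last step left them, time stands still between calls to the robot, and variables do not carry over. Pictures are saved under pics/ and viewed, at most 14 in all, crops included, and the job is handed in when it is done.

Besides the shell and the picture viewer there is one more tool, called after ">>>" as name([rows], argument=value, ...), one row to a line, values as JSON. move_arm: Moves the arm, as the interface text tells. Its arguments: {"type":"object","properties":{"targets":{"type":"array"},"force":{"type":"number"}},"required":["targets"]}

```bash
mkdir -p pics; cat > h.py <<'E'
import numpy as np, cv2
from bench import env, optics, spotter
def cal(c):
    d=optics.get_calibration(c); return np.array(d["mtx"]),np.array(d["world_from_camera"]),d
def proj(c,P):
    K,T,d=cal(c); P=np.atleast_2d(P); p=(P-T[:3,3])@T[:3,:3]; p=p*[1,-1,-1]
    u=p@K.T; return u[:,:2]/u[:,2:]
def ray(c,px):
    K,T,d=cal(c); v=np.linalg.solve(K,[px[0],px[1],1])*[1,-1,-1]; return T[:3,3],T[:3,:3]@v
def atz(c,px,z):
    o,v=ray(c,px); return o+v*(z-o[2])/v[2]
def tri(p1,p2):
    A=np.zeros((3,3));b=np.zeros(3)
    for c,p in (("top",p1),("side",p2)):
        o,v=ray(c,p); v=v/np.linalg.norm(v); M=np.eye(3)-np.outer(v,v); A+=M;b+=M@o
    return np.linalg.solve(A,b)
def save(c,n,im=None):
    im=optics.get_image(c) if im is None else im
    cv2.imwrite("pics/"+n,cv2.cvtColor(im,cv2.COLOR_RGB2BGR)); return im
E
python3 - <<'E'
from h import *
np.set_printoptions(precision=4,suppress=True)
for c in("top","side"):
    save(c,c+"0.png"); print(c,*[v for v in optics.get_calibration(c).items()])
    for t in["bottle","jar","reactor","flask","bath_rack","shaker_block","mat_bottle","beaker","timer"]:
        print(c,t,[(round(float(r["score"]),2),np.round(r["pixel"],1).tolist()) for r in spotter.spot_in(c,t)[:5]])
print(env.state())
E
```

```text
top ('mtx', array([[369.0962,   0.    , 312.6551],
       [  0.    , 369.0962, 197.5158],
       [  0.    ,   0.    ,   1.    ]])) ('world_from_camera', array([[-0.0123,  0.9926, -0.1204,  0.3892],
       [-0.9999, -0.0122,  0.0017, -0.0125],
       [ 0.0002,  0.1205,  0.9927,  1.0727],
       [ 0.    ,  0.    ,  0.    ,  1.    ]]))
top bottle []
top jar [(0.82, [300.8, 211.0])]
top reactor [(0.78, [204.5, 210.8]), (0.72, [298.5, 258.1]), (0.56, [272.7, 207.9]), (0.53, [260.5, 261.3])]
top flask [(0.85, [246.3, 205.6])]
top bath_rack [(0.56, [285.3, 211.6]), (0.25, [304.7, 210.2])]
top shaker_block [(0.8, [321.7, 152.2])]
top mat_bottle [(0.51, [323.9, 220.0])]
top beaker [(0.74, [172.9, 204.2]), (0.3, [302.1, 218.6])]
top timer [(0.74, [432.4, 212.2])]
side ('mtx', array([[448.6875,   0.    , 323.8158],
       [  0.    , 448.6875, 193.2646],
       [  0.    ,   0.    ,   1.    ]])) ('world_from_camera', array([[ 0.9179,  0.2109, -0.3363,  0.1187],
       [-0.3969,  0.4955, -0.7726, -0.8566],
       [ 0.0037,  0.8426,  0.5385,  0.6365],
       [ 0.    ,  0.    ,  0.    ,  1.    ]]))

[... 239 characters left out ...]
307.7, 211.3])]
side shaker_block [(0.79, [389.1, 203.1])]
side mat_bottle [(0.75, [323.0, 222.2])]
side beaker [(0.67, [323.9, 222.7]), (0.52, [277.4, 124.0])]
side timer [(0.56, [385.1, 301.7])]
{'clock': 1.0, 'q': array([ 0.9459,  0.1584,  1.597 ,  0.    ,  1.3862, -0.2101]), 'joint_vel': array([-0.0009,  0.0006, -0.0006, -0.0013,  0.    ,  0.0003]), 'joint_torque': array([ -0.0016, -39.602 , -33.1709,  -0.0004,   0.0006,   0.    ]), 'ee_pos': array([0.2318, 0.5262, 0.2313]), 'orientation': array([-0.    ,  0.2059,  0.9786,  0.    ]), 'contact_force': array([ 0.0369,  0.4075, -0.5756]), 'ft_torque': array([-0.0301, -0.0161,  0.03  ]), 'finger_force': 0.0, 'finger_gap': 0.9977447141257137}
```

```bash
python3 - <<'E'
import cv2
for c,(x0,y0,x1,y1) in dict(top=(130,110,460,310),side=(190,90,470,330)).items():
    im=cv2.imread(f"pics/{c}0.png")[y0:y1,x0:x1]; f=min(800/im.shape[1],600/im.shape[0]); cv2.imwrite(f"pics/{c}0c.png",cv2.resize(im,None,fx=f,fy=f,interpolation=cv2.INTER_CUBIC))
E
```

```text
(no output)
```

View pics/top0c.png

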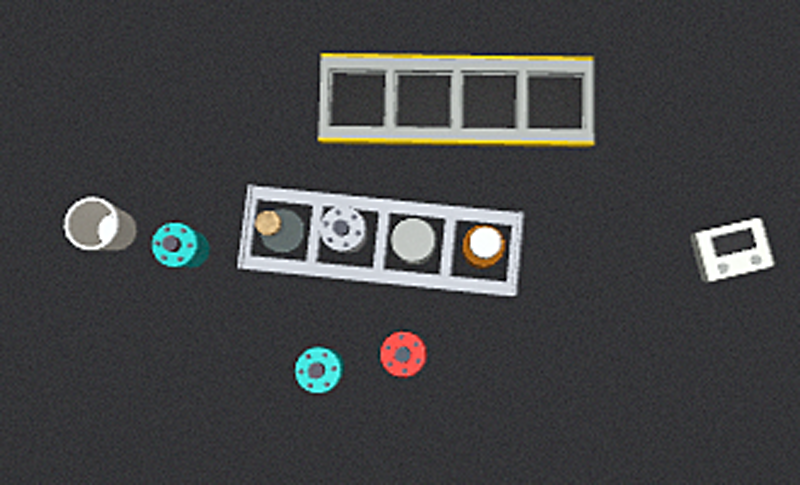

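View pics/side0c.png

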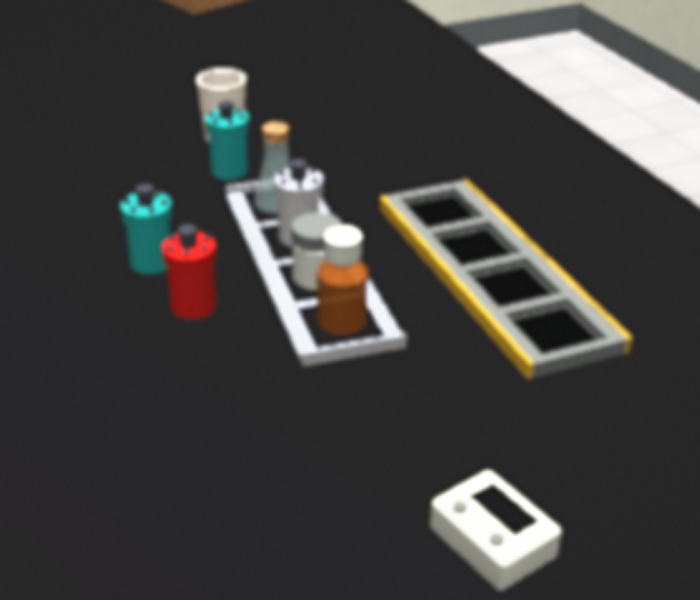

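The top view shows, left to right, flask, reactor, jar and bottle in the near rack. The empty block lies farther out. Two turquoise reactor look-alikes and a red one stand nearby, outside the racks, the closest turquoise one at top pixel (202,211). The side view agrees.

```bash
cat > fit.py <<'E'
from h import *
from scipy.optimize import least_squares, minimize
np.set_printoptions(precision=4,suppress=True)
top=lambda l:np.array(l)/(800/330)+[130,110]
side=lambda l:np.array(l)/2.5+[190,90]
print("block corners NL FL FR NR"); 
for a,b in zip(top([(318,141),(320,54),(592,56),(594,146)]),side([(380,198),(466,181),(631,337),(530,368)])): print(tri(a,b))
print("rack NL NR FR")
for a,b in zip(top([(238,268),(517,296),(523,212)]),side([(228,187),(303,352),(405,337)])): print(tri(a,b))
def box(p,hx,hy,z):
    c,s=np.cos(p[2]),np.sin(p[2])
    P=np.array([(x,y,zz) for x in(-hx,hx) for y in(-hy,hy) for zz in(0,z)],float)
    return np.c_[p[0]+c*P[:,0]-s*P[:,1],p[1]+s*P[:,0]+c*P[:,1],P[:,2]]
def hullmask(px):
    m=np.zeros((1600,2560),np.uint8); h=cv2.convexHull(((px+0.5)*4*256-0.5*256).astype(np.int32))
    cv2.fillConvexPoly(m,h,1,shift=8); return m
for n,hx,hz,x0,cams in(("shaker_block",.054,.017,[.57,0,0],("top","side")),("bath_rack",.05,.014,[.41,.07,-.1],("top",))):
    R={}
    for c in cams:
        optics.get_image(c); r=spotter.cut_out(c,n)[0]["region"].astype(np.uint8)
        k=cv2.findContours(r,cv2.RETR_EXTERNAL,cv2.CHAIN_APPROX_NONE)[0]; k=max(k,key=cv2.contourArea)
        m=np.zeros_like(r); cv2.fillConvexPoly(m,cv2.convexHull(k),1); R[c]=cv2.resize(m,(2560,1600),interpolation=cv2.INTER_NEAREST)
    f=lambda p,cs=cams:sum(1-(R[c]&(h:=hullmask(proj(c,box(p,hx,.165,hz))))).sum()/(R[c]|h).sum() for c in cs)
    for cs in [cams]+([(c,) for c in cams] if len(cams)>1 else []):
        r=minimize(lambda p:f(p,cs),x0,method="Nelder-Mead",options=dict(initial_simplex=np.array(x0)+np.vstack([np.zeros(3),np.diag([.02,.02,.05])]),maxiter=150)); print(n,cs,r.x,r.fun)
E
python3 fit.py; python3 - <<'E'
from h import *
np.set_printoptions(precision=4,suppress=True)
ims={c:cv2.imread(f"pics/{c}0.png") for c in("top","side")}
for t in["bottle","jar","flask","reactor"]:
    for c in ims:
        optics.get_image(c)
        for r in spotter.cut_out(c,t)[:4]:
            ys,xs=np.nonzero(r["region"]); print(t,c,round(r["score"],2),len(xs),np.round(r["pixel"],1),"bbox",xs.min(),xs.max(),ys.min(),ys.max(), "bgr",ims[c][ys,xs].mean(0).astype(int))
E
```

```text
block corners NL FL FR NR
[0.6061 0.1351 0.012 ]
[0.7147 0.133  0.0116]
[ 0.7061 -0.1979  0.0154]
[ 0.5964 -0.1977  0.0125]
rack NL NR FR
[0.4557 0.229  0.0108]
[ 0.417  -0.1004  0.016 ]
[ 0.5165 -0.11    0.0106]
shaker_block ('top', 'side') [ 0.6539 -0.0312 -0.0308] 0.08335751545638559
shaker_block ('top',) [ 0.6558 -0.0312 -0.0323] 0.03949274333267061
shaker_block ('side',) [ 0.6535 -0.0321 -0.0268] 0.03905335628227191
bath_rack ('top',) [ 0.4862  0.0615 -0.1127] 0.026950053778915684
bottle top 0.51 258 [329.3 211.4] bbox 320 338 203 220 bgr [139 169 195]
bottle side 0.84 716 [324.6 205.1] bbox 316 336 182 223 bgr [ 72 102 141]
jar top 0.51 270 [301.9 207.8] bbox 291 308 200 218 bgr [188 192 187]
jar top 0.29 270 [277.3 214.2] bbox 261 285 195 220 bgr [57 55 54]
jar side 0.74 369 [312.3 185.2] bbox 305 324 175 205 bgr [144 151 150]
flask top 0.6 268 [245.9 202.7] bbox 236 254 196 213 bgr [113 128 131]
flask side 0.6 358 [295.8 155.3] bbox 291 305 138 175 bgr [109 121 122]
reactor top 0.75 281 [272.3 205.9] bbox 262 280 195 213 bgr [190 182 178]
reactor top 0.63 272 [300.1 254.4] bbox 287 304 247 264 bgr [ 88  90 216]
reactor top 0.61 347 [205.9 210.8] bbox 194 215 201 219 bgr [158 160  54]
reactor top 0.5 284 [262.5 260.2] bbox 252 271 253 271 bgr [189 191  75]
reactor side 0.8 408 [311.5 168. ] bbox 300 318 154 187 bgr [147 145 145]
reactor side 0.8 394 [276.6 145.7] bbox 273 288 131 161 bgr [114 119  37]
reactor side 0.65 545 [249.5 179.1] bbox 237 257 164 199 bgr [115 120  41]
reactor side 0.65 644 [263.6 198.6] bbox 255 275 180 217 bgr [ 34  35 149]
```

>>> move_arm([
  [85,0,0,0,8.5],
  [85,0,0,0,8.5],
  [85,0,0,0,8.5],
  [85,0,0,0,8.5],
  [85,0,0,0,8.5],
  [85,0,0,0,8.5],
  [85,0,0,0,8.5],
  [85,0,0,0,8.5],
], force=50)

```text
clock: 2.9
ee_pos: [0.2317, 0.5262, 0.2313]
orientation: [0.0, 0.72, 0.694, 0.0]
contact_force: [0.6, 0.0, 0.2]
finger_gap: 0.994
finger_force: 0.0
```

>>> move_arm([
  [85,0,0,0,4.7],
  [85,0,0,0,0],
])

```text
clock: 3.1
ee_pos: [0.2317, 0.5262, 0.2313]
orientation: [-0.0, 0.746, 0.666, -0.0]
contact_force: [-0.2, -0.4, 0.4]
finger_gap: 1.0
finger_force: 0.0
```

```bash
cat >> h.py <<'E'
rk=np.array([.4862,.0615,-.1127]); bk=np.array([.655,-.0315,-.0305])
slot=lambda p,y:np.array([p[0]-y*np.sin(p[2]),p[1]+y*np.cos(p[2])])
from scipy.spatial.transform import Rotation as Ro
def go(xy,yaw=None,z=None):
    s=env.state(); w,x,y,zz=s["orientation"]; R=Ro.from_quat([x,y,zz,w]).as_matrix(); p=s["ee_pos"]
    d=np.r_[np.array(xy)-p[:2],0 if z is None else z-p[2]]
    print("tcp",p.round(4),"ydir deg",np.degrees(np.arctan2(R[1,1],R[0,1])).round(2),"zdir",R[:,2].round(3),"shift tool mm",(R.T@d*1000).round(1),"F",s["contact_force"].round(1),"t",s["clock"])
E
python3 - <<'E'
from h import *
np.set_printoptions(precision=4,suppress=True)
T=lambda l:np.array(l)/(800/330)+[130,110]
S=lambda l:np.array(l)/2.5+[190,90]
for n,t,s,y,z in(("flask",(267,222),(275,128),.12,.104),("reactor",(342,229),(299,166),.04,.1),("jar",(413,240),(315,228),-.04,.072),("bottle",(486,242),(343,234),-.12,.106)):
    print(n,"tri",tri(T(t),S(s)),"top@z",atz("top",T(t),z)[:2],"slot",slot(rk,y),"dest",slot(bk,-y))
go(slot(rk,-.12))
E
```

```text
flask tri [0.4984 0.1782 0.1005] top@z [0.4982 0.1774] slot [0.4997 0.1807] dest [ 0.6513 -0.1514]
reactor tri [0.4917 0.0963 0.0951] top@z [0.49   0.0962] slot [0.4907 0.1012] dest [ 0.6538 -0.0715]
jar tri [0.4796 0.02   0.0661] top@z [0.4795 0.0196] slot [0.4817 0.0218] dest [0.6562 0.0085]
bottle tri [ 0.4734 -0.0606  0.1058] top@z [ 0.4733 -0.0606] slot [ 0.4727 -0.0577] dest [0.6587 0.0884]
tcp [0.2317 0.5262 0.2313] ydir deg -6.47 zdir [-0. -0. -1.] shift tool mm [-553.1  305.3   -0. ] F [-0.2 -0.4  0.4] t 3.1
```

>>> move_arm([
  [85,-35,34,0,0],
  [85,-35,34,0,0],
  [85,-35,34,0,0],
  [85,-35,34,0,0],
  [85,-35,34,0,0],
  [85,-35,34,0,0],
  [85,-35,34,0,0],
  [85,-35,33,0,0],
])

```text
clock: 3.9
ee_pos: [0.4705, 0.2157, 0.2316]
orientation: [0.0, 0.745, 0.667, 0.0]
contact_force: [0.3, 0.1, -0.3]
finger_gap: 0.993
finger_force: 0.0
```

>>> move_arm([
  [85,-20,20,0,0],
  [85,-15,14,0,0],
  [85,0,0,0,0],
])

```text
clock: 4.2
ee_pos: [0.5006, 0.1768, 0.2313]
orientation: [0.0, 0.746, 0.666, -0.0]
contact_force: [0.0, -0.1, -0.2]
finger_gap: 0.996
finger_force: 0.0
```

```bash
python3 - <<'E'
from h import *
go((.499,.179),z=.075)
E
```

```text
tcp [0.5006 0.1768 0.2313] ydir deg -6.55 zdir [ 0.    -0.001 -1.   ] shift tool mm [  2.1  -2.  156.3] F [ 0.  -0.1 -0.2] t 4.2
```

>>> move_arm([
  [85,2,-2,30,0],
  [85,0,0,40,0],
  [85,0,0,40,0],
  [85,0,0,30,0],
  [85,0,0,16,0],
  [85,0,0,0,0],
  [55,0,0,0,0],
  [40,0,0,0,0],
], force=40)

```text
clock: 5.0
ee_pos: [0.4987, 0.1816, 0.077]
orientation: [0.001, 0.746, 0.666, 0.001]
contact_force: [0.6, -0.5, -0.9]
finger_gap: 0.686
finger_force: 0.0
```

>>> move_arm([
  [32,0,0,0,0],
  [26,0,0,0,0],
  [20,0,0,0,0],
  [15,0,0,0,0],
  [15,0,0,0,0],
  [15,0,0,0,0],
])

```text
clock: 5.6
ee_pos: [0.4986, 0.1812, 0.0764]
orientation: [0.001, 0.746, 0.666, 0.001]
contact_force: [0.3, -0.1, 5.3]
finger_gap: 0.301
finger_force: 39.3
```

>>> move_arm([
  [15,0,0,-10,0],
  [15,0,0,-25,0],
  [15,0,0,-40,0],
  [15,0,0,-40,0],
  [15,0,0,-30,-2.4],
  [15,0,0,-10,-2.4],
  [15,0,0,0,0],
])

```text
clock: 6.3
ee_pos: [0.4984, 0.1812, 0.2325]
orientation: [0.001, 0.717, 0.697, 0.001]
contact_force: [0.7, -0.2, -1.9]
finger_gap: 0.301
finger_force: 39.7
```

```bash
python3 - <<'E'
from h import *
go(slot(bk,-.12),z=.074)
E
```

```text
tcp [0.4984 0.1812 0.2325] ydir deg -1.66 zdir [ 0.004  0.    -1.   ] shift tool mm [-328.2  161.9  158.9] F [ 0.7 -0.2 -1.9] t 6.3
```

>>> move_arm([
  [15,-14,7,0,0],
  [15,-27,13,0,0],
  [15,-35,17,0,0],
  [15,-37,18,0,0],
  [15,-37,18,0,0],
  [15,-37,18,0,0],
  [15,-37,18,0,0],
  [15,-37,18,0,0],
])

```text
clock: 7.1
ee_pos: [0.6162, -0.086, 0.2279]
orientation: [-0.002, 0.718, 0.696, -0.001]
contact_force: [0.8, 0.2, -1.4]
finger_gap: 0.299
finger_force: 39.6
```

>>> move_arm([
  [15,-34,17,0,0],
  [15,-22,11,0,0],
  [15,-11,7,0,0],
  [15,0,0,20,0],
  [15,0,0,35,0],
  [15,0,0,35,0],
  [15,0,0,30,0],
  [15,0,0,15,0],
])

```text
clock: 7.9
ee_pos: [0.6469, -0.1501, 0.0903]
orientation: [-0.004, 0.717, 0.697, -0.002]
contact_force: [-0.4, 0.7, -1.6]
finger_gap: 0.299
finger_force: 39.6
```

```bash
python3 - <<'E'
from h import *
go(slot(bk,-.12),z=.0735); save("top","top1.png"); save("side","side1.png")
import cv2
t=cv2.imread("pics/top1.png")[110:310,220:460]; s=cv2.imread("pics/side1.png")[90:290,260:500]
cv2.imwrite("pics/c1.png",cv2.resize(np.hstack([t,s]),None,fx=1.66,fy=1.66,interpolation=cv2.INTER_CUBIC))
E
```

```text
tcp [ 0.6469 -0.1501  0.0903] ydir deg -1.66 zdir [-0.008  0.003 -1.   ] shift tool mm [-1.3  4.6 16.8] F [-0.4  0.7 -1.6] t 7.9
```

View pics/c1.png

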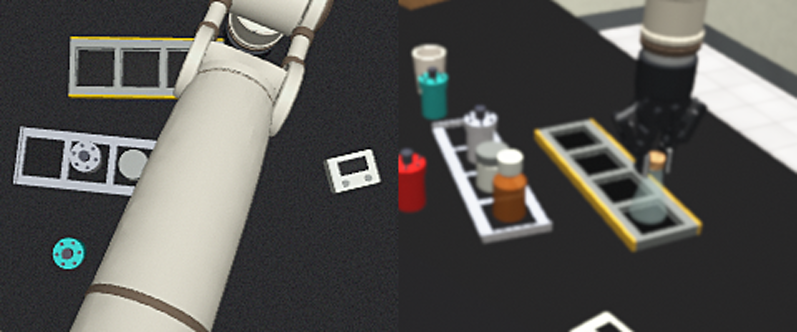

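The side crop shows the flask held upright just above the right-end pocket, at crop (650,200). The other three are untouched.

>>> move_arm([
  [15,-1,4,8,0],
  [15,0,0,5,0],
  [15,0,0,2,0],
  [15,0,0,0,0],
])

```text
clock: 8.4
ee_pos: [0.6542, -0.1527, 0.0807]
orientation: [0.0, 0.717, 0.697, 0.0]
contact_force: [-0.0, -0.0, -1.8]
finger_gap: 0.299
finger_force: 39.6
```

```bash
python3 - <<'E'
from h import *
go(slot(bk,-.12),z=.0724)
E
```

```text
tcp [ 0.6542 -0.1527  0.0807] ydir deg -1.66 zdir [ 0. -0. -1.] shift tool mm [ 1.1 -2.9  8.3] F [-0.  -0.  -1.8] t 8.4
```

>>> move_arm([
  [15,1,-3,3,0],
  [15,0,0,3,0],
  [15,0,0,1,0],
  [15,0,0,0,0],
  [15,0,0,0,0],
])

```text
clock: 8.9
ee_pos: [0.651, -0.1515, 0.0734]
orientation: [0.0, 0.717, 0.697, 0.0]
contact_force: [-0.5, 0.4, -1.3]
finger_gap: 0.299
finger_force: 39.7
```

>>> move_arm([
  [15,0,0,1,0],
  [15,0,0,0,0],
  [15,0,0,0,0],
])

```text
clock: 9.2
ee_pos: [0.6512, -0.1516, 0.0726]
orientation: [0.0, 0.717, 0.697, 0.0]
contact_force: [1.1, -0.1, -0.5]
finger_gap: 0.299
finger_force: 39.8
```

>>> move_arm([
  [29,0,0,0,0],
  [34,0,0,0,0],
  [40,0,0,0,0],
  [50,0,0,0,0],
  [65,0,0,0,0],
  [85,0,0,0,0],
  [85,0,0,0,0],
  [85,0,0,-20,0],
])

```text
clock: 10.0
ee_pos: [0.6486, -0.1505, 0.0891]
orientation: [-0.003, 0.717, 0.697, -0.001]
contact_force: [0.4, -0.3, -0.2]
finger_gap: 0.997
finger_force: 0.0
```

>>> move_arm([
  [85,0,0,-40,0],
  [85,0,0,-40,0],
  [85,0,0,-40,0],
  [85,0,0,-18,0],
  [85,0,0,0,4.8],
  [85,0,0,0,0],
])

```text
clock: 10.6
ee_pos: [0.6513, -0.1517, 0.2313]
orientation: [0.001, 0.746, 0.666, 0.0]
contact_force: [0.2, -0.1, -1.0]
finger_gap: 0.993
finger_force: 0.0
```

```bash
python3 - <<'E'
from h import *
go((.490,.0985),z=.05)
E
```

```text
tcp [ 0.6513 -0.1517  0.2313] ydir deg -6.48 zdir [ 0.002 -0.001 -1.   ] shift tool mm [ 230.4 -188.8  180.9] F [ 0.2 -0.1 -1. ] t 10.6
```

Next the reactor.

>>> move_arm([
  [85,20,-16,0,0],
  [85,35,-29,0,0],
  [85,38,-31,0,0],
  [85,38,-31,0,0],
  [85,38,-31,0,0],
  [85,32,-26,0,0],
  [85,20,-16,0,0],
  [85,9,-9,0,0],
])

```text
clock: 11.4
ee_pos: [0.4874, 0.1001, 0.2295]
orientation: [-0.001, 0.745, 0.668, -0.0]
contact_force: [0.1, -0.4, -0.1]
finger_gap: 0.999
finger_force: 0.0
```

>>> move_arm([
  [85,0,0,10,0],
  [85,0,0,30,0],
  [85,0,0,40,0],
  [85,0,0,40,0],
  [85,0,0,30,0],
  [85,0,0,15,0],
  [85,0,0,5,0],
  [85,0,0,0,0],
])

```text
clock: 12.2
ee_pos: [0.4888, 0.0974, 0.0592]
orientation: [-0.001, 0.746, 0.666, -0.001]
contact_force: [-0.1, 0.9, 0.4]
finger_gap: 0.998
finger_force: 0.0
```

```bash
python3 - <<'E'
from h import *
go((.490,.0985),z=.05)
E
```

```text
tcp [0.4888 0.0974 0.0592] ydir deg -6.51 zdir [-0.002 -0.    -1.   ] shift tool mm [1.3 1.  9.2] F [-0.1  0.9  0.4] t 12.2
```

>>> move_arm([
  [85,1,1,8,0],
  [85,0,0,0,0],
  [65,0,0,0,0],
  [56,0,0,0,0],
  [50,0,0,0,0],
  [45,0,0,0,0],
  [40,0,0,0,0],
  [40,0,0,0,0],
], force=70)

```text
clock: 13.0
ee_pos: [0.4915, 0.0991, 0.0536]
orientation: [0.001, 0.746, 0.666, 0.001]
contact_force: [0.8, -0.7, 6.0]
finger_gap: 0.568
finger_force: 71.2
```

>>> move_arm([
  [40,0,0,0,0],
  [40,0,0,-4,0],
  [40,0,0,0,0],
])

```text
clock: 13.3
ee_pos: [0.4894, 0.0993, 0.056]
orientation: [-0.0, 0.746, 0.666, -0.0]
contact_force: [0.4, 0.1, -2.9]
finger_gap: 0.564
finger_force: 72.5
```

>>> move_arm([
  [40,0,0,-20,0],
  [40,0,0,-35,0],
  [40,0,0,-40,0],
  [40,0,0,-40,-2.4],
  [40,0,0,-25,-2.4],
  [40,0,0,-12,0],
  [40,0,0,0,0],
])

```text
clock: 14.0
ee_pos: [0.4906, 0.0992, 0.229]
orientation: [0.001, 0.718, 0.696, 0.001]
contact_force: [0.1, -0.0, -3.5]
finger_gap: 0.559
finger_force: 73.3
```

```bash
python3 - <<'E'
from h import *
go(slot(bk,-.04),z=.049)
E
```

```text
tcp [0.4906 0.0992 0.229 ] ydir deg -1.72 zdir [ 0.002 -0.    -1.   ] shift tool mm [-165.7  168.   180.3] F [ 0.1 -0.  -3.5] t 14.0
```

>>> move_arm([
  [40,-12,12,0,0],
  [40,-24,24,0,0],
  [40,-30,31,0,0],
  [40,-32,32,0,0],
  [40,-30,31,0,0],
  [40,-22,22,0,0],
  [40,-11,11,0,0],
  [40,-5,5,0,0],
])

```text
clock: 14.8
ee_pos: [0.653, -0.0738, 0.2245]
orientation: [-0.002, 0.718, 0.696, -0.001]
contact_force: [-1.0, -0.8, -3.4]
finger_gap: 0.561
finger_force: 73.5
```

>>> move_arm([
  [40,0,0,12,0],
  [40,0,0,30,0],
  [40,0,0,36,0],
  [40,0,0,36,0],
  [40,0,0,26,0],
  [40,0,0,12,0],
  [40,0,0,6,0],
  [40,0,0,0,0],
])

```text
clock: 15.6
ee_pos: [0.6531, -0.0713, 0.0701]
orientation: [-0.0, 0.717, 0.697, -0.0]
contact_force: [-0.4, 0.5, -3.1]
finger_gap: 0.564
finger_force: 73.4
```

```bash
python3 - <<'E'
from h import *
go(slot(bk,-.04),z=.049); save("side","side2.png")
s=cv2.imread("pics/side2.png")[90:290,280:480]
cv2.imwrite("pics/c2.png",cv2.resize(s,None,fx=3,fy=3,interpolation=cv2.INTER_CUBIC))
E
```

```text
tcp [ 0.6531 -0.0713  0.0701] ydir deg -1.65 zdir [-0.  0. -1.] shift tool mm [-0.2  0.7 21.1] F [-0.4  0.5 -3.1] t 15.6
```

View pics/c2.png

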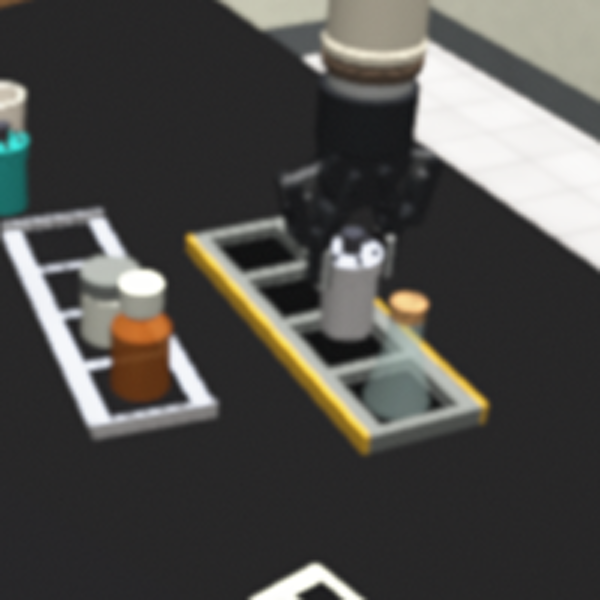

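The flask stands upright in the right-end pocket (crop 400,390). The reactor hangs upright just above the second pocket (crop 350,330).

>>> move_arm([
  [40,0,0,8,0],
  [40,0,0,7,0],
  [40,0,0,3,0],
  [40,0,0,0,0],
  [40,0,0,0,0],
  [40,0,0,0,0],
])

```text
clock: 16.25
ee_pos: [0.6536, -0.0717, 0.0526]
orientation: [0.0, 0.717, 0.697, 0.0]
contact_force: [-0.3, -1.0, -4.0]
finger_gap: 0.565
finger_force: 73.4
```

>>> move_arm([
  [40,0,0,1,0],
  [40,0,0,1,0],
  [40,0,0,1,0],
  [40,0,0,0,0],
  [40,0,0,0,0],
])

```text
clock: 16.75
ee_pos: [0.6534, -0.0717, 0.0497]
orientation: [0.0, 0.717, 0.697, 0.0]
contact_force: [-1.8, -0.2, -0.5]
finger_gap: 0.563
finger_force: 74.0
```

>>> move_arm([
  [50,0,0,0,0],
  [55,0,0,0,0],
  [62,0,0,0,0],
  [72,0,0,0,0],
  [85,0,0,0,0],
  [85,0,0,0,0],
  [85,0,0,-15,0],
  [85,0,0,-40,0],
])

```text
clock: 17.55
ee_pos: [0.6501, -0.0707, 0.1011]
orientation: [-0.004, 0.717, 0.697, -0.002]
contact_force: [-0.1, 0.5, 0.3]
finger_gap: 0.998
finger_force: 0.0
```

>>> move_arm([
  [85,0,0,-40,0],
  [85,0,0,-40,0],
  [85,0,0,-30,0],
  [85,0,0,-16,0],
  [85,0,0,0,4.8],
  [85,0,0,0,0],
  [85,0,0,0,0],
])

```text
clock: 18.25
ee_pos: [0.6526, -0.0714, 0.2292]
orientation: [-0.001, 0.745, 0.667, -0.001]
contact_force: [0.0, -0.2, -0.7]
finger_gap: 0.992
finger_force: 0.0
```

```bash
python3 - <<'E'
from h import *
go((.4805,.0205),z=.032)
E
```

```text
tcp [ 0.6526 -0.0714  0.2292] ydir deg -6.36 zdir [-0.002  0.001 -1.   ] shift tool mm [  72.2 -180.9  197.6] F [ 0.  -0.2 -0.7] t 18.25
```

>>> move_arm([
  [85,6,-15,0,0],
  [85,12,-30,0,0],
  [85,16,-40,0,0],
  [85,16,-40,0,0],
  [85,12,-30,0,0],
  [85,7,-18,0,0],
  [85,3,-8,0,0],
  [85,0,0,0,0],
])

```text
clock: 19.05
ee_pos: [0.4809, 0.0206, 0.2299]
orientation: [-0.0, 0.745, 0.667, -0.0]
contact_force: [-1.1, -0.5, 0.3]
finger_gap: 0.997
finger_force: 0.0
```

>>> move_arm([
  [85,0,0,20,0],
  [85,0,0,40,0],
  [85,0,0,40,0],
  [85,0,0,40,0],
  [85,0,0,25,0],
  [85,0,0,12,0],
  [85,0,0,0,0],
  [85,0,0,0,0],
])

```text
clock: 19.85
ee_pos: [0.4829, 0.0198, 0.0544]
orientation: [0.001, 0.746, 0.666, 0.001]
contact_force: [0.5, 0.4, 0.1]
finger_gap: 0.994
finger_force: 0.0
```

```bash
python3 - <<'E'
from h import *
go((.4805,.0205),z=.032)
E
```

```text
tcp [0.4829 0.0198 0.0544] ydir deg -6.47 zdir [ 0.002 -0.    -1.   ] shift tool mm [ 0.4 -2.5 22.4] F [0.5 0.4 0.1] t 19.85
```

>>> move_arm([
  [85,0,-2,12,0],
  [85,0,0,10,0],
  [85,0,0,0,0],
  [65,0,0,0,0],
  [56,0,0,0,0],
  [50,0,0,0,0],
  [45,0,0,0,0],
  [40,0,0,0,0],
], force=50)

```text
clock: 20.65
ee_pos: [0.4806, 0.0203, 0.0321]
orientation: [0.001, 0.746, 0.666, 0.001]
contact_force: [2.0, -0.1, 2.8]
finger_gap: 0.572
finger_force: 51.3
```

>>> move_arm([
  [40,0,0,0,0],
  [40,0,0,0,0],
  [40,0,0,-4,0],
  [40,0,0,0,0],
])

```text
clock: 21.05
ee_pos: [0.4785, 0.0207, 0.0349]
orientation: [-0.001, 0.746, 0.666, -0.001]
contact_force: [0.7, 0.5, -1.9]
finger_gap: 0.57
finger_force: 51.8
```

Now lift it and work out the shift to the +40 pocket.

>>> move_arm([
  [40,0,0,-20,0],
  [40,0,0,-35,0],
  [40,0,0,-40,0],
  [40,0,0,-40,-2.4],
  [40,0,0,-25,-2.4],
  [40,0,0,-12,0],
  [40,0,0,0,0],
])

```text
clock: 21.75
ee_pos: [0.4799, 0.0204, 0.208]
orientation: [0.001, 0.718, 0.696, 0.0]
contact_force: [-0.1, 0.2, -2.9]
finger_gap: 0.573
finger_force: 52.3
```

```bash
python3 - <<'E'
from h import *
go(slot(bk,.04),z=.028)
E
```

```text
tcp [0.4799 0.0204 0.208 ] ydir deg -1.72 zdir [ 0.002 -0.    -1.   ] shift tool mm [ -6.6 176.3 180.3] F [-0.1  0.2 -2.9] t 21.75
```

>>> move_arm([
  [40,-1,15,0,0],
  [40,-1,28,0,0],
  [40,-1,38,0,0],
  [40,-1,38,0,0],
  [40,-1,30,0,0],
  [40,-1,18,0,0],
  [40,-1,9,0,0],
  [40,0,0,10,0],
])

```text
clock: 22.55
ee_pos: [0.6557, 0.0082, 0.1961]
orientation: [-0.0, 0.717, 0.697, -0.0]
contact_force: [-0.5, -0.5, -1.7]
finger_gap: 0.57
finger_force: 52.5
```

>>> move_arm([
  [40,0,0,30,0],
  [40,0,0,36,0],
  [40,0,0,36,0],
  [40,0,0,26,0],
  [40,0,0,14,0],
  [40,0,0,8,0],
  [40,0,0,0,0],
  [40,0,0,0,0],
])

```text
clock: 23.35
ee_pos: [0.6562, 0.0083, 0.0488]
orientation: [0.001, 0.717, 0.697, 0.001]
contact_force: [-0.4, 0.8, -1.3]
finger_gap: 0.572
finger_force: 52.5
```

```bash
python3 - <<'E'
from h import *
go(slot(bk,.04),z=.028)
E
```

```text
tcp [0.6562 0.0083 0.0488] ydir deg -1.67 zdir [ 0.002 -0.    -1.   ] shift tool mm [ 0.2 -0.1 20.8] F [-0.4  0.8 -1.3] t 23.35
```

>>> move_arm([
  [40,0,0,8,0],
  [40,0,0,7,0],
  [40,0,0,3,0],
  [40,0,0,1,0],
  [40,0,0,0,0],
  [40,0,0,0,0],
  [40,0,0,0,0],
])

```text
clock: 24.05
ee_pos: [0.6554, 0.0084, 0.0284]
orientation: [0.0, 0.717, 0.697, 0.0]
contact_force: [-0.2, -0.8, -2.2]
finger_gap: 0.574
finger_force: 52.4
```

>>> move_arm([
  [40,0,0,1,0],
  [40,0,0,0.5,0],
  [40,0,0,0,0],
  [40,0,0,0,0],
])

```text
clock: 24.45
ee_pos: [0.6556, 0.0084, 0.0281]
orientation: [0.0, 0.717, 0.697, 0.0]
contact_force: [-2.3, 1.0, 5.4]
finger_gap: 0.574
finger_force: 52.8
```

Contact made, so release and retreat.

>>> move_arm([
  [50,0,0,0,0],
  [55,0,0,0,0],
  [62,0,0,0,0],
  [72,0,0,0,0],
  [85,0,0,0,0],
  [85,0,0,0,0],
  [85,0,0,-15,0],
  [85,0,0,-40,0],
])

```text
clock: 25.25
ee_pos: [0.6519, 0.0089, 0.0786]
orientation: [-0.004, 0.717, 0.697, -0.003]
contact_force: [0.1, 0.7, -0.7]
finger_gap: 0.994
finger_force: 0.0
```

>>> move_arm([
  [85,0,0,-40,0],
  [85,0,0,-40,0],
  [85,0,0,-40,0],
  [85,0,0,-28,0],
  [85,0,0,0,4.8],
  [85,0,0,0,0],
  [85,0,0,0,0],
])

```text
clock: 25.95
ee_pos: [0.6549, 0.0085, 0.2297]
orientation: [-0.0, 0.745, 0.667, -0.0]
contact_force: [0.8, 0.7, -0.3]
finger_gap: 0.991
finger_force: 0.0
```

```bash
python3 - <<'E'
from h import *
go((.473,-.0595),z=.073)
E
```

```text
tcp [0.6549 0.0085 0.2297] ydir deg -6.36 zdir [-0.001  0.    -1.   ] shift tool mm [ -87.7 -173.1  156.9] F [ 0.8  0.7 -0.3] t 25.95
```

>>> move_arm([
  [85,-8,-15,0,0],
  [85,-15,-30,0,0],
  [85,-19,-38,0,0],
  [85,-19,-38,0,0],
  [85,-14,-28,0,0],
  [85,-8,-16,0,0],
  [85,-5,-8,0,0],
  [85,0,0,0,0],
])

```text
clock: 26.75
ee_pos: [0.4728, -0.0597, 0.2294]
orientation: [-0.0, 0.746, 0.666, -0.0]
contact_force: [0.7, 0.4, -0.1]
finger_gap: 0.995
finger_force: 0.0
```

>>> move_arm([
  [85,0,0,20,0],
  [85,0,0,35,0],
  [85,0,0,35,0],
  [85,0,0,30,0],
  [85,0,0,18,0],
  [85,0,0,8,0],
  [85,0,0,0,0],
  [85,0,0,0,0],
])

```text
clock: 27.55
ee_pos: [0.4745, -0.0597, 0.0847]
orientation: [0.001, 0.746, 0.666, 0.0]
contact_force: [0.4, -0.5, -0.6]
finger_gap: 0.997
finger_force: 0.0
```

```bash
python3 - <<'E'
from h import *
go((.473,-.0595),z=.074)
E
```

```text
tcp [ 0.4745 -0.0597  0.0847] ydir deg -6.44 zdir [ 0.001 -0.001 -1.   ] shift tool mm [ 0.1 -1.6 10.7] F [ 0.4 -0.5 -0.6] t 27.55
```

>>> move_arm([
  [85,0,-1,10,0],
  [85,0,0,0,0],
  [60,0,0,0,0],
  [46,0,0,0,0],
  [40,0,0,0,0],
  [35,0,0,0,0],
  [30,0,0,0,0],
  [25,0,0,0,0],
], force=50)

```text
clock: 28.35
ee_pos: [0.4732, -0.0597, 0.0744]
orientation: [0.001, 0.746, 0.666, 0.0]
contact_force: [1.0, -0.5, 1.7]
finger_gap: 0.38
finger_force: 49.6
```

>>> move_arm([
  [25,0,0,0,0],
  [25,0,0,0,0],
  [25,0,0,-4,0],
  [25,0,0,0,0],
])

```text
clock: 28.75
ee_pos: [0.4714, -0.059, 0.0772]
orientation: [-0.001, 0.746, 0.666, -0.001]
contact_force: [0.2, 0.3, -2.9]
finger_gap: 0.382
finger_force: 49.9
```

>>> move_arm([
  [25,0,0,-20,0],
  [25,0,0,-35,0],
  [25,0,0,-40,0],
  [25,0,0,-40,-2.4],
  [25,0,0,-25,-2.4],
  [25,0,0,-5,0],
  [25,0,0,0,0],
])

```text
clock: 29.45
ee_pos: [0.4721, -0.0593, 0.2421]
orientation: [-0.0, 0.718, 0.696, -0.0]
contact_force: [0.2, -0.1, -3.6]
finger_gap: 0.385
finger_force: 50.8
```

```bash
python3 - <<'E'
from h import *
go(slot(bk,.12),z=.0705)
E
```

```text
tcp [ 0.4721 -0.0593  0.2421] ydir deg -1.72 zdir [-0.001  0.    -1.   ] shift tool mm [153.3 182.2 171.5] F [ 0.2 -0.1 -3.6] t 29.45
```

>>> move_arm([
  [25,11,13,0,0],
  [25,22,26,0,0],
  [25,29,34,0,0],
  [25,29,35,0,0],
  [25,27,32,0,0],
  [25,19,23,0,0],
  [25,11,13,0,0],
  [25,5,6,0,0],
])

```text
clock: 30.25
ee_pos: [0.658, 0.0894, 0.2384]
orientation: [-0.002, 0.717, 0.697, -0.002]
contact_force: [-0.7, -0.2, -3.1]
finger_gap: 0.38
finger_force: 50.9
```

>>> move_arm([
  [25,0,0,15,0],
  [25,0,0,30,0],
  [25,0,0,36,0],
  [25,0,0,34,0],
  [25,0,0,22,0],
  [25,0,0,12,0],
  [25,0,0,0,0],
  [25,0,0,0,0],
])

```text
clock: 31.05
ee_pos: [0.659, 0.0878, 0.0945]
orientation: [0.0, 0.717, 0.697, 0.0]
contact_force: [-0.6, -0.5, -2.4]
finger_gap: 0.383
finger_force: 50.9
```

```bash
python3 - <<'E'
from h import *
go(slot(bk,.12),z=.0705)
E
```

```text
tcp [0.659  0.0878 0.0945] ydir deg -1.7 zdir [ 0.001 -0.    -1.   ] shift tool mm [ 0.7 -0.4 24. ] F [-0.6 -0.5 -2.4] t 31.05
```

>>> move_arm([
  [25,0,0,9,0],
  [25,0,0,9,0],
  [25,0,0,3,0],
  [25,0,0,1,0],
  [25,0,0,0,0],
  [25,0,0,0,0],
  [25,0,0,0,0],
])

```text
clock: 31.75
ee_pos: [0.6592, 0.0882, 0.0722]
orientation: [0.0, 0.717, 0.697, 0.0]
contact_force: [0.2, 0.6, -2.6]
finger_gap: 0.383
finger_force: 50.9
```

>>> move_arm([
  [25,0,0,1,0],
  [25,0,0,0.5,0],
  [25,0,0,0,0],
  [25,0,0,0,0],
])

```text
clock: 32.15
ee_pos: [0.659, 0.0882, 0.0704]
orientation: [0.0, 0.717, 0.697, 0.0]
contact_force: [0.3, 1.0, -2.3]
finger_gap: 0.381
finger_force: 51.1
```

>>> move_arm([
  [25,0,0,0.5,0],
  [25,0,0,0,0],
  [25,0,0,0,0],
])

```text
clock: 32.45
ee_pos: [0.6591, 0.0882, 0.0704]
orientation: [0.0, 0.717, 0.697, 0.0]
contact_force: [-1.3, 0.6, 1.1]
finger_gap: 0.379
finger_force: 51.3
```

Contact again, so release, retreat up and swing away to the side for a look.

>>> move_arm([
  [36,0,0,0,0],
  [41,0,0,0,0],
  [48,0,0,0,0],
  [60,0,0,0,0],
  [85,0,0,0,0],
  [85,0,0,0,0],
  [85,0,0,-15,0],
  [85,0,0,-40,0],
])

```text
clock: 33.25
ee_pos: [0.6556, 0.0883, 0.1215]
orientation: [-0.003, 0.717, 0.697, -0.003]
contact_force: [-0.2, -0.0, -0.7]
finger_gap: 0.99
finger_force: 0.0
```

>>> move_arm([
  [85,0,0,-40,0],
  [85,0,0,-40,0],
  [85,0,0,-30,0],
  [85,25,-25,0,0],
  [85,35,-35,0,0],
  [85,35,-35,0,0],
  [85,35,-35,0,0],
  [85,35,-35,0,0],
])

```text
clock: 34.05
ee_pos: [0.4974, 0.2591, 0.2363]
orientation: [0.0, 0.717, 0.697, 0.001]
contact_force: [-0.4, 1.2, 0.3]
finger_gap: 0.995
finger_force: 0.0
```

>>> move_arm([
  [85,35,-35,0,0],
  [85,35,-35,0,0],
  [85,35,-25,0,0],
  [85,35,0,0,0],
  [85,20,0,0,0],
  [85,0,0,0,0],
  [85,0,0,0,0],
])

```text
clock: 34.75
ee_pos: [0.4084, 0.4205, 0.2356]
orientation: [0.0, 0.717, 0.697, 0.0]
contact_force: [0.0, -0.6, 0.4]
finger_gap: 0.997
finger_force: 0.0
```

```bash
python3 - <<'E'
from h import *
save("top","top3.png"); save("side","side3.png")
t=cv2.imread("pics/top3.png")[110:310,150:450]; s=cv2.imread("pics/side3.png")[90:290,280:480]
cv2.imwrite("pics/c3.png",cv2.resize(np.hstack([t,s]),None,fx=1.6,fy=1.6,interpolation=cv2.INTER_CUBIC))
print(env.state()["clock"],env.state()["ee_pos"])
T=[]
E
```

```text
34.85 [0.40867739 0.41974523 0.2352694 ]
```

View pics/c3.png

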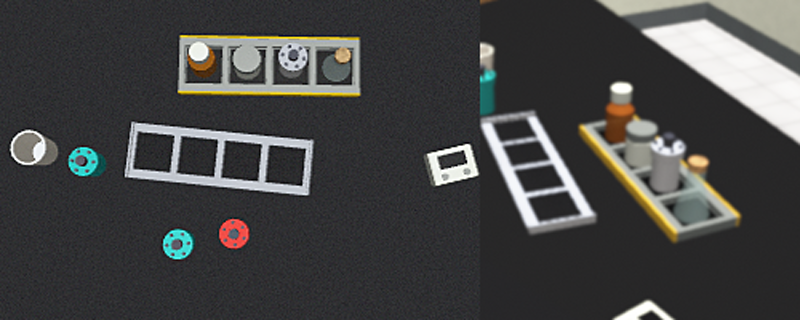

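The top view shows the block holding, left to right, bottle (crop 200,58), jar (246,60), reactor (293,57) and flask (337,66). All are upright in their pockets, and the beaker, timer and look-alikes have not moved. The order is the reverse of the start.

```bash
python3 -c "
from bench import env
print(env.hand_in())"
```

```text
the job is handed in; nothing more can be done
None
```

The job is handed in at about 35 s of the 99 s: bottle, jar, reactor and flask stand upright in the block, left to right in reverse of the starting row, with the beaker, timer and look-alikes not moved; the hand-in returned no verdict, so this rests on the last pictures.

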